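# Close the plug adaptor and clamp it for gluing

## Task

The grey plug adaptor is to be glued shut: its pinned back half already stands in the bench clamp; stand the loose cover upright in the cradle in front of it, between the back half and the clamp's sprung pad, with its socket holes towards the pad, and let it go. Then pump the clamp's trigger until the pad touches the cover and presses it against the back half, with the pad's spring visibly pushed in but not jammed home, which would crush the shell; work the jaw by the trigger alone and leave everything else on the bench where it is. Finish still gripping the trigger squeezed, without letting go.

Things in the scene. Friction and masses are not known exactly. Their poses are not given: they have to be found in the camera images.
- clamp: One-hand rod clamp on a wooden board 92 (x) x 245 (y) x 12 mm fixed to the bench. Origin on the bench under the clamp line, z up. The jaw advances towards its -y. Offsets below are in this frame, z from the bench. From -y: fixed jaw, cradle, sprung pad on rod (jaw plate 34 mm wide, top z = 60 mm), black housing (y = 45 to 103, 36 wide, top z = 92 mm), rod tail to y = 163 mm, z = 33 to 51 mm.
- fixed_jaw (a point): Middle of the fixed jaw's inner face, (0, -100, 42) mm of the clamp: two steel posts, top at z = 64 mm; the back half stands against them.
- cradle (a point): On the board (top at z = 12 mm) where the closed cover's underside centre belongs: (0, -58.5, 12) mm of the clamp. Two low rails along y guide the cover: inner faces at x = +-28 mm, tops at z = 20 mm, y = -98 to -18 mm. Set down 3 to 8 mm short of the back half, the cover is closed by the pad.
- handle (a point): Fixed handle at grip height, (0, 88.4, 143) mm of the clamp: black upright bar 30 mm wide (x), y = 81.4 to 95.4 mm, top at z = 160 mm. The trigger stands on its -y side and is squeezed towards it (+y).
- squeeze_mid (a point): (0, 77.9, 143) mm of the clamp, fixed: middle of the 35 mm span (y = 60.4 to 95.4) of trigger and handle when fully squeezed. At rest they span y = 43.6 to 95.4. A gripper coming from above, closing along the clamp's y and centred here, meets the handle just as the trigger is fully squeezed, and frees the trigger fully when opened beyond 69 mm.
- trigger: Trigger lever, hinged across x at (0, 60, 83.5) mm of the clamp (its origin), swings 0.28 rad from rest to its stop. Squeezing takes 6 to 12 N at its roll. A friction ratchet: while it is squeezed the jaw moves on in proportion, 10 mm for a full squeeze from rest; when it is let back a spring returns it and the jaw stays where it is.
- trigger_roll (a point): Centre of the trigger's black finger roll, 16 mm in diameter, 40 mm long along the clamp's x. In the clamp's frame y = 51.6 mm at rest, 68.4 mm fully squeezed, z = 143 mm. 1 mm of its travel towards the handle moves the jaw 0.6 mm on.
- rod: Sliding steel rod of the clamp with all it carries: jaw plate, and the pad in front (-y). Origin on the rod axis, 42 mm above the bench, at (0, 14, 42) mm of the clamp at the start; it can advance 60 mm towards -y. Its brake holds it against the pad's spring. It must not be pushed by hand (over 2 N).
- pad (a joint): How far the sprung pad is pushed back towards the jaw plate, m: 0 free, 0.015 jammed home. 0.4 N preload plus 0.25 N per mm. Wanted at the end: about 2 to 13 mm.
- pad_face (a point): Centre of the pad's flat front face (rubber disc 32 mm in diameter, 8 mm thick) that meets the cover, 42 mm above the bench. At the start it is at y = -10 to -30 mm of the clamp, 18 to 38 mm from where the closed cover's face will be.
- base_half: Back half of the adaptor, grey plastic, 46 mm (x) x 30 mm (y) x 60 mm high, 90 g, loose, standing on the clamp board against the fixed jaw, its brass pins pointing between the posts. Origin: centre of its underside. Its front face is at y = -69.5 mm of the clamp.
- cover: Loose cover half of the adaptor, grey plastic slab 46 mm wide (its x) x 22 mm thick (its y) x 60 mm high, about 60 g, standing upright on the bench to the right of the clamp. Origin: centre of its underside; z up. Its +y face carries three dark round socket holes; that face must look to the clamp's +y (the pad).
- cover_centre (a point): Centre of the cover, 30 mm above its underside. Closed up in the clamp it is at about (0, -58.5, 42) mm of the clamp.
- cover_face (a point): Centre of the cover's face with the three socket holes, 11 mm from its centre.
- tub: Bystander: white twist-cap plastic tub, 68 mm in diameter, 75 mm high; origin under its centre.
- bulbs: Bystander: open cardboard tray 70 x 140 x 40 mm with two clear pear-shaped bulbs standing in it, 110 mm high; origin under its centre.
- probe_holder: Bystander: yellow multimeter probe holder 50 x 90 x 55 mm with two probes, 111 mm high in all; origin under its centre.
- nut_driver: Bystander: steel nut driver 180 mm long, lying to the left of the clamp; origin under its middle.
- tape: Bystander: roll of black tape, 90 mm in diameter, 24 mm high; origin under its centre.
- plug_box: Bystander: small cardboard box of wall plugs 60 x 85 x 45 mm; origin under its centre.
There are look-alikes about, which are no part of the job. Leave any blue or purple look-alike of the base_half alone.

How it is judged:
By the outcome, as a careful person would: the job done as asked, in the order asked, and still so for the second after the job is handed in, while the arm keeps its last pose, push and grip.
It also fails if it takes over 48 s, if anything falls off the work surface, if the arm or the gripper's body presses on something with over 40 N, if the wrist force passes 120 N, or if a joint passes its speed limit or range.

## Robot

A 6-joint arm with a two-finger parallel gripper is mounted at the origin on the work surface. World frame = base frame: x ahead of the robot, y to its left, z up, the work surface at z = 0. Lengths are in m, angles in rad, forces in N, time in s.
With the tool pointing down it reaches from about 0.35 to 1 m from the base axis. Payload 7.1 kg.
Tool frame: the origin (TCP) lies at the very end of the fingers, on their centre line; the grasp point (between the pads) lies 19 mm behind it; z points along the fingers, y is the line along which they close (so a half turn about z gives the same grasp; the last joint's range is limited). The gripper opens to 85 mm and grips with 20 to 120 N. Pads are 22 mm wide; open, the fingers measure 114 mm over their backs; the gripper's body (76 mm by 85 mm) begins 54 mm behind the grasp point. The pads swing forward as they close: fully open they stand 13 mm farther back than shut.
Start: joints at [-1.294, 0.423, 1.63, -0, 1.089, -0.019], TCP at [0.182, -0.598, 0.231] pointing down, gripper open.
Joint ranges: [-3, 3], [-0.9, 2.11], [0.09, 2.58], [-1.31, 4.45], [0.11, 2.69], [-2.54, 2.54]. Speed limits (rad/s): [2.39, 2.39, 3.01, 3.14, 3.14, 3.14].

## Interface

Orientations are given as [roll, pitch, yaw] about the fixed x, y, z axes, in that order (R = Rz(yaw) Ry(pitch) Rx(roll)).
In Python, from rig import env gives the robot as it stands. Calls block until the motion is done:
- env.goto(position, orientation): joint-space move of the TCP to a pose.
- env.move_linear(position, vel=0.15, ori=None, threshold=None): straight line of the TCP; ori=None keeps the orientation; vel is the mean speed in m/s. With threshold (N) it stops when the force on the tool has changed by that much, and returns True; else False.
- env.move_j(angles): joint-space move.
- env.gripper_to(opening, force=None): finger opening in m; force is the grip in N (None keeps the last); returns when the fingers have stopped.
- env.hold(seconds).
- env.ik(position, orientation): joint angles nearest the present ones, or None.
- env.state(): the state.
- env.get_image(name): name is "scene" or "top"; returns the picture (384x512x3 uint8, red, green, blue); there is no depth.
- env.camera_info(name): a dict with "fx", "fy", "cx", "cy" (pixels), "R" (3x3) and "t" (3): a world point X has camera coordinates R X + t. Camera axes: x right, y down, z forward; pixel columns grow to the right and rows downward; lengths in m; the calibration is good to about 2 mm. A picture is of the moment at which its call begins. camera_info takes no time and is no camera call.
A pose or a line that the arm cannot do raises env.MotionError and nothing moves.
- env.close_job(): hands the job in; it is judged then, once.
The state is a dict: "clock": time; "joints": joint angles; "joint_vel": joint speeds; "joint_efforts": joint torques, N m; "ee_pos": TCP position; "eef_rot": TCP orientation; "contact_force": force on the tool from outside, world axes, zero at the start; "wrist_torque": the same for the moment, N m; "gripper_width": finger opening in m; "grasp_force": force on a finger pad.
Only numpy, scipy, OpenCV 4.12 (cv2) and the standard library are available. Lean on these libraries where they do the work, as an engineer would, in place of code of your own. Each camera call takes 0.05 s, during which the arm holds its last target. There are 200 camera calls.

## Working session

There is one attempt and no reset: what is moved stays moved. The work goes in short steps, each a Python script; the robot and the scene stay as the last script left them, time stands still between calls to the robot, and variables do not carry over. Pictures are saved under pics/ and viewed, at most 10 in all, crops included, and the job is handed in when it is done.

```bash
mkdir -p pics
python3 - <<'E'
from rig import env
import cv2
for n in("scene","top"):
    cv2.imwrite(f"pics/{n}0.png",env.get_image(n)[:,:,::-1]); i=env.camera_info(n); print(n,{k:(v if not hasattr(v,'round') else (v.round(4).tolist() if hasattr(v,'tolist') else v)) for k,v in i.items()})
s=env.state(); print({k:s[k] for k in("clock","ee_pos","eef_rot","gripper_width","contact_force")})
E
```

```text
scene {'fx': 450.6167364061225, 'fy': 450.6167364061225, 'cx': 254.85288047337554, 'cy': 183.13648672713757, 'R': [[0.7824, 0.6226, 0.015], [0.4324, -0.5257, -0.7326], [-0.4483, 0.5797, -0.6805]], 't': [-0.4937, -0.1505, 1.7162]}
top {'fx': 430.6236364274013, 'fy': 430.6236364274013, 'cx': 252.9873027510042, 'cy': 193.50608234251183, 'R': [[0.0214, -0.9998, -0.0041], [-0.991, -0.0206, -0.1323], [0.1322, 0.0069, -0.9912]], 't': [0.032, 0.6038, 1.0799]}
{'clock': 0.1, 'ee_pos': array([ 0.18208754, -0.5973721 ,  0.23062153]), 'eef_rot': array([-3.14020500e+00, -3.49171039e-05,  2.95786177e-01]), 'gripper_width': 0.08541731255163121, 'contact_force': array([ 0.27109284,  0.05782291, -0.72091613])}
```

View pics/scene0.png

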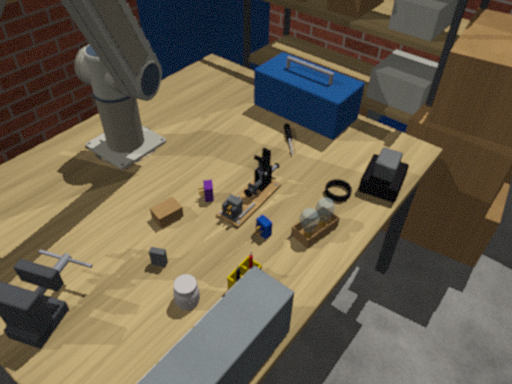

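View pics/top0.png

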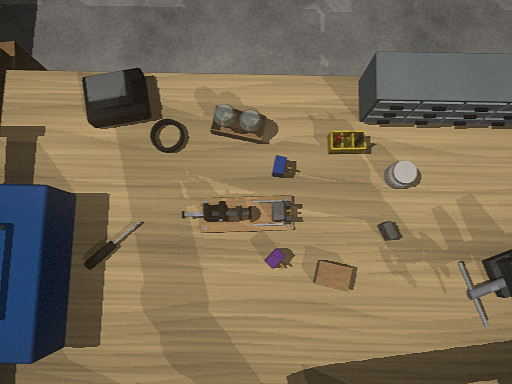

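Top view: the clamp spans about (185–300, 195–232) with its fixed jaw to the right (world −y). The cover is at about (389,231), and at (158,257) in the scene view. Next I'll enlarge both.

Run:
```python
import cv2,numpy as np
t=cv2.imread("pics/top0.png"); s=cv2.imread("pics/scene0.png")
def c(im,x,y,w,h,k): return cv2.resize(im[y:y+h,x:x+w],None,fx=k,fy=k,interpolation=cv2.INTER_CUBIC)
a=c(t,175,185,130,55,6)        # 780x330
b=c(t,370,215,40,32,8)  #320x256
d=c(s,140,238,40,32,8)
row=np.hstack([b,d,np.zeros((256,140,3),np.uint8)])
cv2.imwrite("pics/c1.png",np.vstack([a,row]))
cv2.imwrite("pics/c2.png",c(s,210,140,80,90,6.6))
```

```text
(no output)
```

View pics/c1.png

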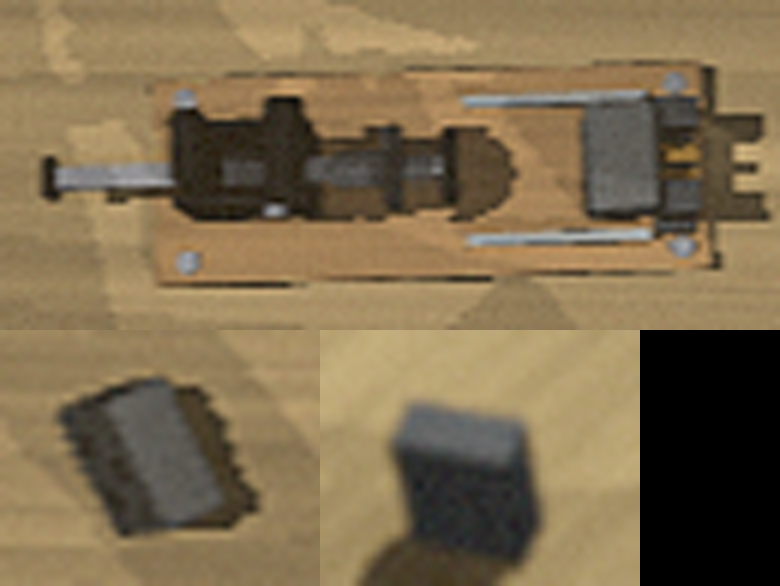

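View pics/c2.png

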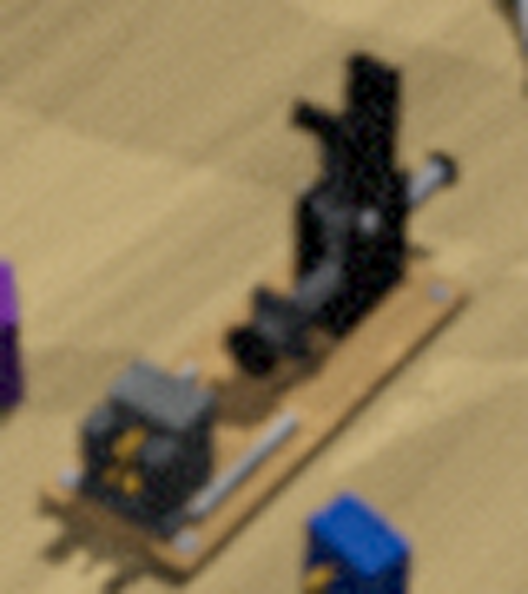

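The clamp's yaw is near 0 (its +y is world +y). The base half's top is at crop (585–655, 95–215). No socket holes are visible on the cover at this contrast, so I'll enhance it and fit pose models.

Run:
```python
import cv2,numpy as np
from rig import env
out=[]
for n,(x,y) in(("top",(375,217)),("scene",(145,243))):
    im=np.mean([env.get_image(n).astype(float) for _ in range(4)],0)[:,:,::-1]
    cr=im[y:y+28,x:x+28]
    e=np.clip((cr/255)**0.6*1.0*330-40,0,255).astype(np.uint8)
    out.append(cv2.resize(e,None,fx=14,fy=14,interpolation=cv2.INTER_CUBIC))
    print(n); print(cr.mean(2).astype(int)[2:26,2:26])
cv2.imwrite("pics/c3.png",np.hstack(out))
```

```text
top
[[119 120 121 120 120 119 120 121 120 120 120 120 123 121 121 120 120 119
  120 120 117 118 117 116]
 [121 120 119 120 121 122 125 126 127 129 129 130 113 113 129 125 126 125
  123 126 127 126 124 123]
 [116 115 119 117 122 123 124 131 105  73  65  63  75  78 103 128 128 127
  123 121 118 120 118 119]
 [120 120 124 125 132 107  60  32  36  65  84  85  88  93  73  47  49  45
   95 124 118 115 117 117]
 [133 139 111  81  63  37  41  69  87  91  94  89  87  90  70  56  63  56
   55  99 130 124 122 124]
 [106  79  62  43  52  54  80  99  97  92  92  91  88  91  77  64  61  63
   60 112 139 134 132 131]
 [ 83  56  56  58  60  58  80  93  96  92  92  89  88  89  92  73  59  61
   62  50 103 137 128 127]
 [ 79  49  56  58  60  59  57  80  95  91  89  92  89  87  90  79  61  58
   59  57  50  94 123 121]
 [113  74  55  60  60  58  60  77  94  95  93  89  89  90  90  89  73  57
   64  55  52 101 129 126]
 [106  69  50  46  53  60  56  56  76  94  92  91  89  90  87  88  79  64
   57  58  52 101 125 121]
 [126 110  72  46  47  63  62  57  73  94  95  88  91  89  87  87  92  77
   55  57  5
[... 3059 characters left out ...]
34 131 108  69  41  42  41  43  42  41  42  43  44  44  43  46  40
   41  48  84 127 143 145]
 [131 124 117  93  62  41  43  41  42  42  40  46  42  41  43  43  45  42
   43  63 102 133 141 140]
 [121  98  77  64  56  52  47  45  46  43  44  45  41  43  40  40  42  39
   46  83 123 140 141 136]
 [ 99  67  57  53  57  57  52  53  53  52  48  49  43  47  46  40  43  41
   56 100 131 140 137 137]
 [ 71  58  57  60  60  58  58  60  56  55  55  55  55  54  56  51  48  50
   76 114 135 138 138 137]
 [ 57  58  60  61  57  60  60  55  61  54  56  62  60  61  58  61  63  73
  103 128 136 138 137 137]
 [ 57  60  59  58  58  56  58  56  55  59  59  61  58  60  62  74  93 111
  127 138 138 139 138 138]]
```

View pics/c3.png

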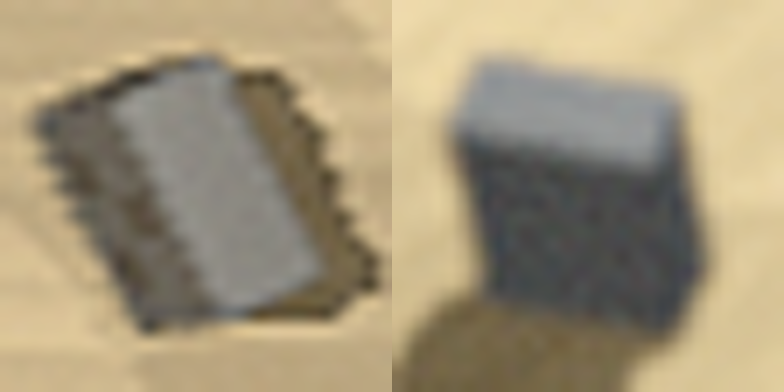

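The camera-facing (−y) face of the cover is uniform in the scene view. The top view shows dark spots on its left (+y) face, so the socket holes look towards about world +y, yaw ≈ +0.47. Now a pose fit.

```bash
cat > h.py <<'E'
import numpy as np, cv2
from scipy.optimize import least_squares
from rig import env
CAM={n:env.camera_info(n) for n in("top","scene")}
def proj(n,P):
    c=CAM[n]; q=np.asarray(P)@np.array(c["R"]).T+np.array(c["t"]); return np.stack([c["fx"]*q[...,0]/q[...,2]+c["cx"],c["fy"]*q[...,1]/q[...,2]+c["cy"]],-1)
def unproj(n,uv,z):
    c=CAM[n]; R=np.array(c["R"]);o=-R.T@np.array(c["t"]); d=R.T@np.array([(uv[0]-c["cx"])/c["fx"],(uv[1]-c["cy"])/c["fy"],1]); return o+d*(z-o[2])/d[2]
def w(p,X):
    x,y,a=p; X=np.asarray(X,float); return np.stack([x+X[...,0]*np.cos(a)-X[...,1]*np.sin(a),y+X[...,0]*np.sin(a)+X[...,1]*np.cos(a),X[...,2]],-1)
def px(c,k,off): return (np.array(c)+.5)/k-.5+np.array(off)
def fit(obs,p0):
    f=lambda p:np.concatenate([proj(n,w(p,X))-uv for n,uv,X in obs])
    r=least_squares(f,p0,loss="soft_l1",x_scale=[.01,.01,.05]); return r.x,f(r.x).reshape(-1,2)
E
python3 - <<'E'
from h import *
np.set_printoptions(precision=4,suppress=True)
T=lambda c:px(c,6,(175,185)); S=lambda c:px(c,6.6,(210,140))
mm=lambda *a:np.array(a)/1000
obs=[("top",T((462,102)),mm(30,-18,20)),("top",T((470,241)),mm(-30,-18,20)),
("top",T((586,97)),mm(23,-69.5,72)),("top",T((660,97)),mm(23,-99.5,72)),("top",T((588,217)),mm(-23,-69.5,72)),("top",T((656,214)),mm(-23,-99.5,72)),
("scene",S((295,420)),mm(30,-18,20)),("scene",S((130,360)),mm(-23,-69.5,72)),("scene",S((215,395)),mm(23,-69.5,72)),("scene",S((85,400)),mm(-23,-99.5,72))]
p,r=fit(obs,[.5,0,0]); print("clamp",p); print(r)
# board long edges yaw
for a,b in(((152,83),(705,65)),((160,285),(718,265))):
    A,B=unproj("top",T(a),.012),unproj("top",T(b),.012); print("board",A,B,"yaw",np.arctan2(*(A-B)[[1,0]])-np.pi/2,"len",np.linalg.norm(A-B))
for nm,c,z in(("pad front top",(457,168),.05),("plate",(389,168),.06),("tail",(44,177),.042)):
    d=unproj("top",T(c),z)[:2]-p[:2]; ca,sa=np.cos(p[2]),np.sin(p[2]); print(nm,d@[ca,sa],d@[-sa,ca])
for nm,c,z in(("pad front",(245,350),.042),):
    d=unproj("scene",S(c),z)[:2]-p[:2]; print(nm,"scene",d@[ca,sa],d@[-sa,ca])
T=lambda c:px(c,14,(375,217)); S=lambda c:px((c[0]-392,c[1]),14,(145,243))
obs=[("top",T((105,98)),mm(23,11,60)),("top",T((220,57)),mm(23,-11,60)),("top",T((325,275)),mm(-23,-11,60)),("top",T((222,318)),mm(-23,11,60)),
("top",T((30,115)),mm(23,11,0)),("top",T((145,330)),mm(-23,11,0)),
("scene",S((475,55)),mm(-23,11,60)),("scene",S((682,88)),mm(23,11,60)),("scene",S((668,168)),mm(23,-11,60)),("scene",S((452,128)),mm(-23,-11,60)),("scene",S((490,300)),mm(-23,-11,0)),("scene",S((680,335)),mm(23,-11,0))]
p,r=fit(obs,[.4,-.35,.4]); print("cover",p); print(r)
E
```

```text
clamp [0.5534 0.0636 0.0468]
[[ 0.4404 -0.058 ]
 [-0.318  -0.5062]
 [ 0.1423  0.66  ]
 [-0.2894  0.3534]
 [ 0.3853 -1.1056]
 [ 1.0208 -0.9135]
 [-1.5734 -0.8086]
 [ 0.4707 -1.122 ]
 [-0.7909 -0.2787]
 [ 1.3392 -1.813 ]]
board [0.5906 0.1861 0.012 ] [ 0.6038 -0.0593  0.012 ] yaw 0.053647628193512986 len 0.24571064277647897
board [0.5013 0.1792 0.012 ] [ 0.5152 -0.0658  0.012 ] yaw 0.056915826522836666 len 0.24540930833227326
pad front top -0.0018688602388762551 -0.014123935208440637
plate -0.0020143655018726838 0.014583379953719906
tail -0.00045534907342144527 0.16371679542001136
pad front scene 0.00048138935313328984 -0.011135533050418471
cover [ 0.5163 -0.303   0.4675]
[[-0.1385 -0.5158]
 [-0.6506 -1.3405]
 [ 0.4325 -0.4496]
 [ 0.0572  0.2694]
 [-1.3647 -0.2825]
 [-1.5033  0.0083]
 [-0.5046 -0.8673]
 [ 0.1241 -0.4834]
 [-1.6052 -0.1399]
 [-1.7704 -0.0889]
 [-1.4208  0.6684]
 [ 0.1261  0.9504]]
```

Both fits are consistent: the board comes out at 245 mm, the tail at 164 mm, and the pad face at y ≈ −13 mm. I'll pick the cover across its 46 mm width, which leaves the fingers clear of the back half.

```bash
cat >> h.py <<'E'
CL=(.553,.0636,.053); CV=(.5163,-.303,.4675)
def snap(n,f): cv2.imwrite(f,env.get_image(n)[:,:,::-1])
def st():
    s=env.state(); print("t %.2f w %.4f gf %.1f"%(s["clock"],s["gripper_width"],np.max(s["grasp_force"])),"F",np.round(s["contact_force"],1),"p",np.round(s["ee_pos"],4),"j6 %.2f"%s["joints"][5])
E
python3 - <<'E'
from h import *
o=[np.pi,0,CV[2]+np.pi/2]
env.goto([CV[0],CV[1],.13],o); st()
print(env.move_linear([CV[0],CV[1],.021],vel=.1,threshold=8)); st()
env.gripper_to(.03,force=30); st()
env.move_linear([CV[0],CV[1],.17],vel=.2); st()
snap("scene","pics/a.png")
im=cv2.imread("pics/a.png"); u,v=proj("scene",[CV[0],CV[1],.17]).astype(int); print(u,v)
cv2.imwrite("pics/a1.png",cv2.resize(im[v-45:v+45,u-50:u+50],None,fx=6,fy=6,interpolation=cv2.INTER_CUBIC))
E
```

```text
t 2.17 w 0.0856 gf 0.0 F [ 0.3 -0.2  0.4] p [ 0.5162 -0.3038  0.1303] j6 -1.02
False
t 3.42 w 0.0851 gf 0.0 F [-0.8  0.5  0.9] p [ 0.5168 -0.3033  0.0216] j6 -1.02
t 3.87 w 0.0458 gf 31.5 F [-0.2  0.1  4.1] p [ 0.5166 -0.3032  0.0215] j6 -1.02
t 4.76 w 0.0460 gf 31.1 F [-0.4  0.8 -1.2] p [ 0.5155 -0.3025  0.1689] j6 -1.02
150 223
```

View pics/a1.png

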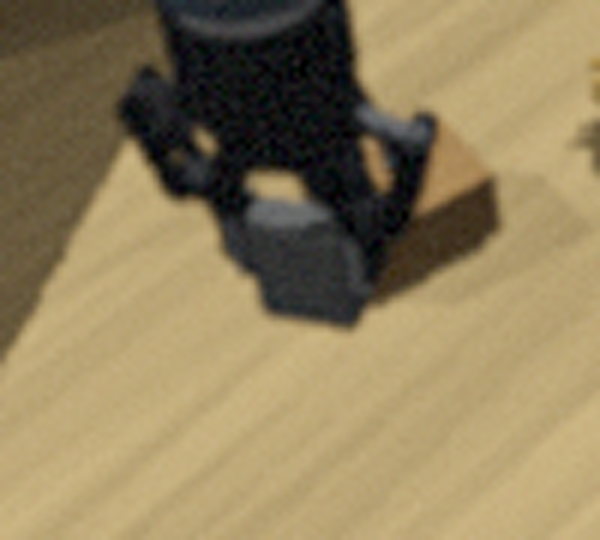

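The cover is held upright, 46.0 mm across the fingers. Its lower front edge runs (265,308)–(358,328) in the crop. I'll use that to check the in-grip offset, then place it.

Run:
```python
from h import *
a=CV[2]
for c in((265,308),(358,328)):
    P=unproj("scene",px(c,6,(100,178)),.1475); d=P[:2]-[.5155,-.3025]; print("in cover frame",d@[np.cos(a),np.sin(a)],d@[-np.sin(a),np.cos(a)])
g=.007
t=w(CL,[0,-.0585+g,0]); o=[np.pi,0,CL[2]+np.pi/2]; print(t)
env.goto([t[0],t[1],.17],o); st()
hit=env.move_linear([t[0],t[1],.0335],vel=.08,threshold=4); print(hit); st()
```

```text
in cover frame -0.021327744658090897 -0.004071839881071605
in cover frame 0.02330169682312795 -0.00625054822505931
[0.55572822 0.01217231 0.        ]
t 6.02 w 0.0456 gf 31.0 F [ 0.1 -0.3 -0.1] p [0.5557 0.0116 0.1696] j6 -0.05
False
t 7.88 w 0.0455 gf 31.1 F [ 0.3 -0.4 -0.4] p [0.556  0.0122 0.0339] j6 -0.05
```

Run:
```python
from h import *
snap("scene","pics/b.png"); im=cv2.imread("pics/b.png"); snap("top","pics/bt.png"); it=cv2.imread("pics/bt.png")
a=cv2.resize(im[160:226,205:285],None,fx=7,fy=7,interpolation=cv2.INTER_CUBIC)
a=np.clip((a/255.)**.6*330-40,0,255).astype(np.uint8)
cv2.imwrite("pics/b1.png",a)
```

```text
(no output)
```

View pics/b1.png

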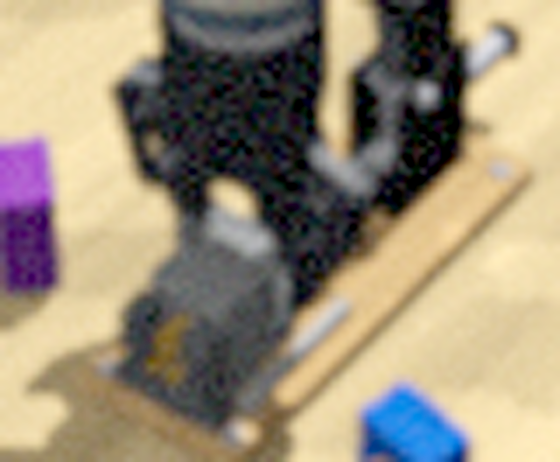

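The cover hangs squarely between the rails behind the back half, with its bright top strip at (205–270, 225–255). The exact gap is unclear here. I'll shift 3 mm towards the back half, set it down, release, and check from above.

Run:
```python
from h import *
t=w(CL,[0,-.0585+.004,0])
print(env.move_linear([t[0],t[1],.0335],vel=.03,threshold=4)); st()
print(env.move_linear([t[0],t[1],.030],vel=.02,threshold=3)); st()
env.gripper_to(.060,force=20); st()
env.move_linear([t[0],t[1],.20],vel=.2); st()
q=w(CL,[0,.0779,0]); o=[np.pi,0,CL[2]]
env.gripper_to(.085)
env.goto([q[0],q[1],.24],o); st()
import sys
for n,(x,y,W,H),k in(("top",(175,185,130,55),6),("scene",(205,165,85,60),6)):
    im=np.mean([env.get_image(n).astype(float) for _ in range(3)],0)[y:y+H,x:x+W,::-1]
    e=np.clip((im/255.)**.6*330-40,0,255).astype(np.uint8); cv2.imwrite(f"pics/d{n}.png",cv2.resize(e,None,fx=k,fy=k,interpolation=cv2.INTER_CUBIC))
a=cv2.imread("pics/dtop.png");b=cv2.imread("pics/dscene.png")[:260]
b=np.pad(b,((0,0),(0,780-b.shape[1]),(0,0))); cv2.imwrite("pics/d.png",np.vstack([a,b]))
```

```text
False
t 8.22 w 0.0457 gf 31.1 F [ 0.3  0.1 -0.8] p [0.556  0.009  0.0336] j6 -0.06
True
t 8.43 w 0.0458 gf 32.2 F [-0.8  0.2  5.5] p [0.556  0.0091 0.0332] j6 -0.06
t 8.72 w 0.0601 gf 0.0 F [-1.   0.2  0.2] p [0.5554 0.009  0.0325] j6 -0.06
t 9.71 w 0.0598 gf 0.0 F [-0.4  0.  -0.2] p [0.5551 0.0092 0.199 ] j6 -0.06
t 11.68 w 0.0852 gf 0.0 F [ 0.7 -0.3  0.8] p [0.5489 0.1412 0.2399] j6 1.75
```

View pics/d.png

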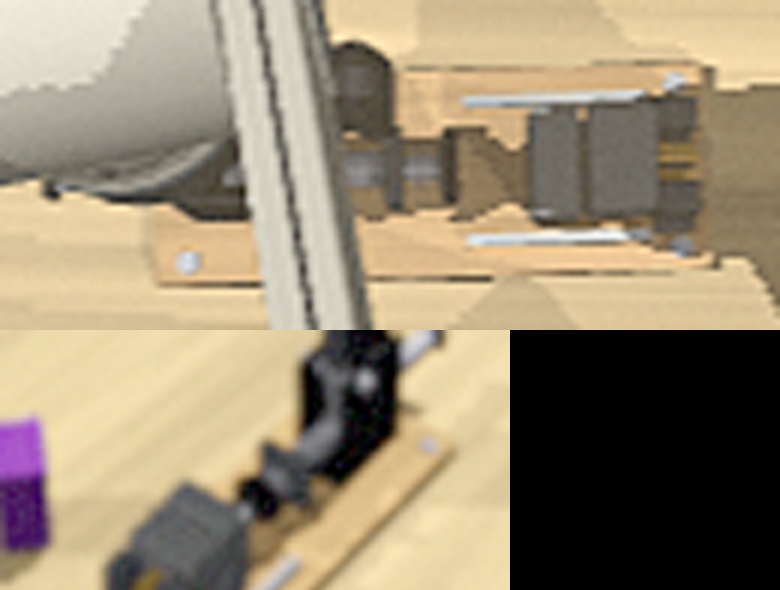

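The cover stands upright between the rails. Cover top is at x = 528–578 and back half at 590–658, so the gap is about 4.5 mm. The pad front at 457 is still about 33 mm from the closed face. Starting to pump.

Run:
```python
from h import *
q=w(CL,[0,.0789,0])
env.move_linear([q[0],q[1],.24],vel=.1)
print(env.move_linear([q[0],q[1],.124],vel=.1,threshold=6)); st()
env.gripper_to(.030,force=25); st()
env.hold(.2); st()
env.gripper_to(.080); st()
im=np.mean([env.get_image("scene").astype(float) for _ in range(3)],0)[150:225,205:290,::-1]
e=np.clip((im/255.)**.6*330-40,0,255).astype(np.uint8); cv2.imwrite("pics/e.png",cv2.resize(e,None,fx=6,fy=6,interpolation=cv2.INTER_CUBIC))
```

```text
False
t 13.53 w 0.0849 gf 0.0 F [ 0.7  0.6 -0.2] p [0.5493 0.1425 0.1246] j6 1.75
t 14.07 w 0.0338 gf 27.3 F [-1.3  0.2  8.8] p [0.5496 0.1427 0.1255] j6 1.75
t 14.27 w 0.0343 gf 27.2 F [-2.2  0.8  9. ] p [0.5496 0.1427 0.1255] j6 1.75
t 14.78 w 0.0802 gf 0.0 F [ 0.1  1.1 -0.3] p [0.5489 0.1425 0.124 ] j6 1.75
```

The width closed to 34 mm with no sideways force, so that was a full, well-centred stroke. Two more, then a look.

```bash
cat >> h.py <<'E'
def look(f):
    o=[]
    for n,(x,y,W,H) in(("top",(175,185,130,50)),("scene",(205,165,130,48))):
        im=np.mean([env.get_image(n).astype(float) for _ in range(3)],0)[y:y+H,x:x+W,::-1]
        o.append(cv2.resize(np.clip((im/255.)**.6*330-40,0,255).astype(np.uint8),None,fx=6,fy=6,interpolation=cv2.INTER_CUBIC))
    cv2.imwrite(f,np.vstack(o))
E
python3 - <<'E'
from h import *
for i in range(2):
    env.gripper_to(.030,force=25); st(); env.hold(.15); env.gripper_to(.080); st(); env.hold(.1)
look("pics/f.png")
E
```

```text
t 15.43 w 0.0339 gf 27.4 F [-1.8  1.7  9. ] p [0.5493 0.1427 0.1251] j6 1.75
t 16.09 w 0.0798 gf 0.0 F [ 0.2 -0.1 -0.3] p [0.5488 0.1425 0.1239] j6 1.75
t 16.68 w 0.0343 gf 27.3 F [-2.1  0.9  9.1] p [0.5494 0.1427 0.1251] j6 1.75
t 17.35 w 0.0801 gf 0.0 F [1.1 0.3 0.4] p [0.5488 0.1425 0.1239] j6 1.75
```

View pics/f.png

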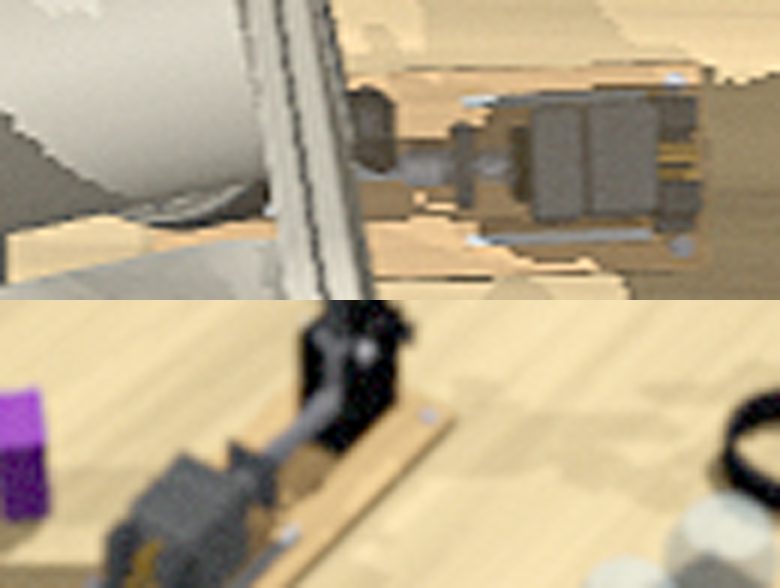

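After 3 strokes the plate has moved 74 crop px (≈30 mm). The pad has just touched the cover, whose edge moved from 528 to 533, and about 2–3 mm of seam (582–588) remains. One more full stroke, held, should compress the spring by about 7 mm.

Run:
```python
from h import *
env.gripper_to(.030,force=25); st(); env.hold(.4); st()
look("pics/g.png")
```

```text
t 18.24 w 0.0342 gf 27.3 F [-2.7  1.   9.1] p [0.5494 0.1427 0.1252] j6 1.75
t 18.64 w 0.0343 gf 27.3 F [-2.1  1.   9. ] p [0.5494 0.1427 0.1252] j6 1.75
```

View pics/g.png

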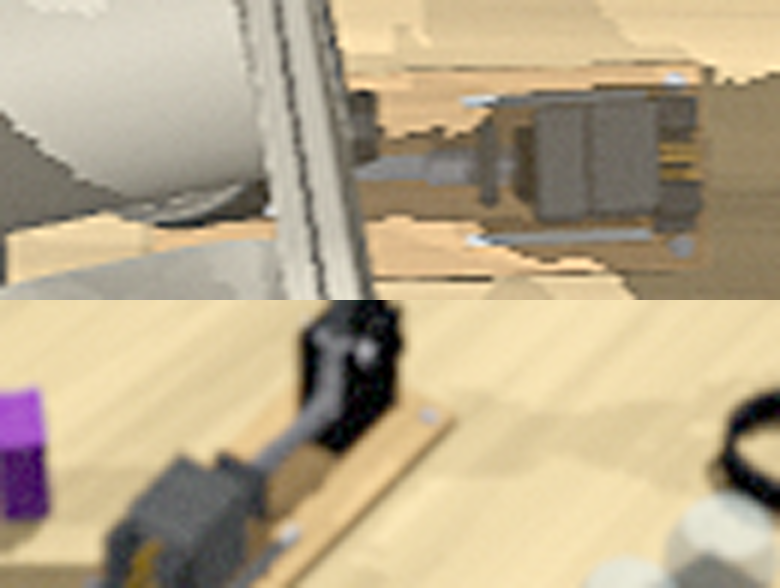

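The seam has closed. The plate-to-pad spacing went from 43 to about 17–22 crop px, so the spring is pushed in roughly 8–10 mm with a clear gap left. The trigger is held fully squeezed, so I'm handing in.

Run:
```python
from h import *
print(env.close_job());
```

```text
the job is handed in; nothing more can be done
None
```

The job is handed in: the cover stands pressed against the back half with its socket holes towards the pad, the pad's spring is in by an estimated 8–10 mm (wanted 2–13), and the gripper is still holding the trigger fully squeezed, at about 19 s of the 48 s allowed.

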